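# Clip the message pad to its stand

### The job

The yellow message pad beside the telephone only leans on its wooden stand and could slip off. Squeeze the two thumb plates of the steel spring clip to open its jaw, lift the clip off the bare end of the stand's board, push it fully down over the pad and the board together at about the middle of the pad's top edge, and let it close so that it clamps both. Leave the pad standing on its ledge against the board, and do not disturb the mug or the power bank.

Things in the scene. Friction and masses are not known exactly. Their poses are not given: they have to be found in the camera images.
- clip: Sheet-steel spring clip (bulldog), two halves on a pin. Origin: middle of the pin. z from jaw up to thumb plates, y along the pin, x across the jaw from front to rear. It is the frame of the front half: opening the jaw by a turns it about a/2 about y. Starts on the board's bare +y end, in line with it, pin 6 mm above its top edge. The pin's coil (radius 4.5 mm) stops on that edge when fully down.
- clip_plates (a point): Point midway between the two upright thumb plates to squeeze, 22 mm above the pin. Plates: 2 mm sheet, 30 mm wide along y, from 0 to 32 mm above the pin, spreading from 22 to 46 mm over their outsides when the joint is 0; squeezed to the stop (about 10 N) they are parallel, about 20 mm over their outsides.
- clip_lips (a point): Point midway between the jaw's two round lips at joint 0, 28 mm below the pin. The jaw blades are 44 mm wide along y; the lips are 7 mm apart at joint 0, about 27 mm when squeezed to the stop.
- clip_rear (a joint): Opening of the clip's jaw in rad against its spring: 0 on the bare 7 mm board, about 0.25 on board and pad together (14 mm), 0.70 fully squeezed, -0.25 fully shut.
- board: The stand's fixed wooden board, 250 wide, 7 mm thick, leaning back (top away from the robot) by 0.17 rad. Origin: middle of the foot of its front face, on the ledge, 26 mm above the worktop. z up along the board (top edge at 214 mm), y along its width, x its normal, backward (front face 0, back 7 mm). The ledge reaches 29 mm forward; struts behind, all lower than the board.
- board_top (a point): Middle of the board's top edge (x 3.5, y 0, z 214 mm in the board's frame), same axes as the board.
- notepad: Yellow notepad, 208 high, 146 wide, 7 mm thick, loose, upright on the ledge and leaning flat against the board, towards its -y end. Origin: middle of its back face. x up along the board, y along the board's width, z out of its front face. Its top edge is at x = 104 mm, about 5 mm below the board's top edge.
- mug: White mug, 92 mm across, 95 mm high, standing on the worktop to the left in front of the stand; origin under its middle. A bystander.
- power_bank: White power bank, 66 x 118 mm, 15 mm thick, lying on the worktop to the left of the telephone; origin under its middle. A bystander.
There are look-alikes about, which are no part of the job. Of the things like the clip, leave any that is green or orange; of the rest the smaller one is meant.

How it is judged:
By the outcome, as a careful person would: the job done as asked, in the order asked, and still so for the second after the job is handed in, with the robot touching nothing.
It also fails if it takes over 32 s, if anything falls off the work surface, if the arm or the gripper's body presses on something with over 40 N, if the wrist force passes 120 N, or if a joint passes its speed limit or range.

### The arm

A 6-joint arm with a two-finger parallel gripper is mounted at the origin on a cart in front of the work surface, level with it; the furniture and walls round the work are solid. World frame = base frame: x ahead of the robot, y to its left, z up, the work surface at z = 0. Lengths are in m, angles in rad, forces in N, time in s.
With the tool pointing down it reaches from about 0.3 to 0.75 m from the base axis. Payload 8.5 kg.
Tool frame: the origin (TCP) lies at the very end of the fingers, on their centre line; the grasp point (between the pads) lies 19 mm behind it (r.tcp_to_grasp is the distance from the TCP to the grasp point, in m); z points along the fingers, y is the line along which they close (so a half turn about z gives the same grasp; the last joint's range is limited). The gripper opens to 85 mm and grips with 20 to 120 N. Pads are 22 mm wide; open, the fingers measure 114 mm over their backs; the gripper's body (76 mm by 85 mm) begins 54 mm behind the grasp point. The pads swing forward as they close: fully open they stand 13 mm farther back than shut.
Start: joints at [1.04, 0.381, 1.297, -0, 1.464, -0.215], TCP at [0.171, 0.523, 0.231] pointing down, gripper open.
Joint ranges: [-3.11, 3.11], [-0.89, 2.33], [0.22, 2.48], [-1.42, 4.56], [0.17, 2.85], [-2.88, 2.88]. Speed limits (rad/s): [2.39, 2.39, 3.14, 3.14, 3.14, 3.14].

### API

Orientations are given as a rotation vector (axis times angle).
In Python, from workcell import status, snapshot, camera_info, order, r gives the robot as it stands. The module is installed in compiled form; this text tells all that it offers.
- The arm moves only by the tool drive_tool, never from a script. Its argument "motion" is a list of rows, each a list of 7 numbers: the opening, from 0 (shut) to 1 (fully open), then the shift along the tool's x, y, z in cm, then the turn, a rotation vector about the tool's x, y, z in degrees. In form: [[gripper, tx, ty, tz, rx, ry, rz], ...]. A call has 1 to 20 rows; each row is the pose to reach, as a shift and turn from the pose commanded when the call began, along the tool's axes at that moment; what a row does not reach only later rows make up. A row lasts 1/10 s, in which the tool goes at most 50 mm and 8.59 degrees, less where a joint would pass 70% of its speed; a pose out of reach is approached as far as the arm can. A call with a gripper value outside its range is refused whole. The fingers move at their own pace and stop on an object; the grip force is fixed at half the most. Time passes only in rows, so rows that repeat a pose let the fingers close. It gives the time, the measured TCP pose, the force, the opening and the grip force at its end, in the units of the state.
- status.observe(): the state, without advancing time (a new reading comes with each control period).
- snapshot(name): name is "side" or "top"; returns the picture (480x640x3 uint8, blue, green, red); there is no depth.
- camera_info(name): a dict with "vertical_fov" (degrees; the focal length in pixels is half the picture's height over the tangent of half this angle, whatever the lens; pixels are square), "cx", "cy" (the principal point, pixels), "k1" (the pictures are not rectified: a ray, as slopes to the right and down, at radius r is drawn at 1 + k1 r^2 times it, then the intrinsics apply), "xyz" and "rotation" of the camera in the world. Camera axes: x right, y up, looking along -z (the intrinsics and any distortion apply to the point x, -y, -z); pixel columns grow to the right and rows downward; lengths in m; the calibration is good to about 2 mm. A picture is of the moment at which its call begins. camera_info takes no time and is no camera call.
- order.finish_job(): hands the job in; it is judged then, once.
The state is a dict: "clock": time; "joint_positions": joint angles; "joint_vel": joint speeds; "tau": joint torques, N m; "tcp_pos": TCP position; "tcp_rot": TCP orientation; "ft_force": force on the tool from outside, world axes, zero at the start; "moment": the same for the moment, N m; "opening": finger opening in m; "finger_force": force on a finger pad.
Only numpy, scipy, OpenCV 4.12 (cv2) and the standard library are available. Lean on these libraries where they do the work, as an engineer would, in place of code of your own. Each camera call takes 0.05 s, during which the arm holds its last target. There are 200 camera calls.

## Working session

There is one attempt and no reset: what is moved stays moved. The work goes in short steps, Python scripts to look and compute and a tool call to move; the robot and the scene stay as the last step left them, time stands still between calls to the robot, and variables do not carry over. Pictures are saved under pics/ and viewed, at most 12 in all, crops included, and the job is handed in when it is done.

Besides the shell and the picture viewer there is one more tool, called after "Request:" by a JSON object that holds its "name" and its "arguments", one argument or row to a line. drive_tool: Moves the arm, as the interface text tells. Its arguments: {"type":"object","properties":{"motion":{"type":"array"}},"required":["motion"]}

```bash
mkdir -p pics
cat > h.py <<'E'
import numpy as np, cv2
from scipy.spatial.transform import Rotation as R
from scipy.optimize import least_squares
from workcell import status, snapshot, camera_info, order, r
def cam(n):
    c=camera_info(n); f=240/np.tan(np.radians(c["vertical_fov"])/2)
    M=np.array(c["rotation"],float)
    M=M if M.shape==(3,3) else (R.from_rotvec(M).as_matrix() if M.size==3 else R.from_quat(M).as_matrix())
    return c,f,M,np.array(c["xyz"])
def proj(n,P):
    c,f,M,o=cam(n); q=(np.atleast_2d(P)-o)@M
    s=np.c_[q[:,0],-q[:,1]]/-q[:,2:3]; s=s*(1+c["k1"]*(s**2).sum(1,keepdims=True))
    return s*f+[c["cx"],c["cy"]]
def tri(d,x0=(0.4,0.2,0.15)):  # d: {cam:(u,v)}
    s=least_squares(lambda p:np.concatenate([proj(n,p)[0]-uv for n,uv in d.items()]),x0)
    return s.x, np.abs(s.fun).max()
def onplane(n,uv,z):
    return least_squares(lambda p:proj(n,[p[0],p[1],z])[0]-uv,[0.4,0.2]).x
E
python3 - <<'E'
from h import *
for n in("side","top"):
    print(n,camera_info(n)); cv2.imwrite(f"pics/{n}0.png",snapshot(n))
s=status.observe(); print(s, r.tcp_to_grasp)
E
```

```text
side {'vertical_fov': 51.19058786971633, 'cx': 314.9162961507889, 'cy': 237.5698902763652, 'k1': -0.07764960514654298, 'xyz': array([-0.00789937,  1.13180219,  0.80602252]), 'rotation': array([ 0.30102743, -1.4826723 , -2.39097986])}
top {'vertical_fov': 50.190964670659525, 'cx': 322.5288694513826, 'cy': 236.28273637959046, 'k1': -0.10102626846995988, 'xyz': array([ 0.25530777, -0.06469376,  1.31070853]), 'rotation': array([ 0.13840265, -0.15333717, -1.54836801])}
{'clock': 0.1, 'joint_positions': array([ 1.03973908e+00,  3.81129646e-01,  1.29815894e+00, -1.74363686e-05,
        1.46359390e+00, -2.15292615e-01]), 'joint_vel': array([ 1.46751494e-03, -1.84846908e-03, -2.85622349e-03, -9.42500599e-04,
       -2.94318952e-05,  1.18545205e-04]), 'tau': array([ 3.68260182e-03, -4.49217832e+01, -2.31661534e+01, -1.32642704e-04,
        3.64721447e-03, -6.48344644e-05]), 'tcp_pos': array([0.17066684, 0.5225773 , 0.23078175]), 'tcp_rot': array([-4.93869466e-01, -3.10207040e+00,  1.89627262e-03]), 'ft_force': array([-0.63101074, -0.37203056,  0.56463289]), 'moment': array([-0.00470735, -0.00733436,  0.0450962 ]), 'finger_force': 0.0, 'opening': 0.08563241364274492} 0.0187
```

View pics/side0.png

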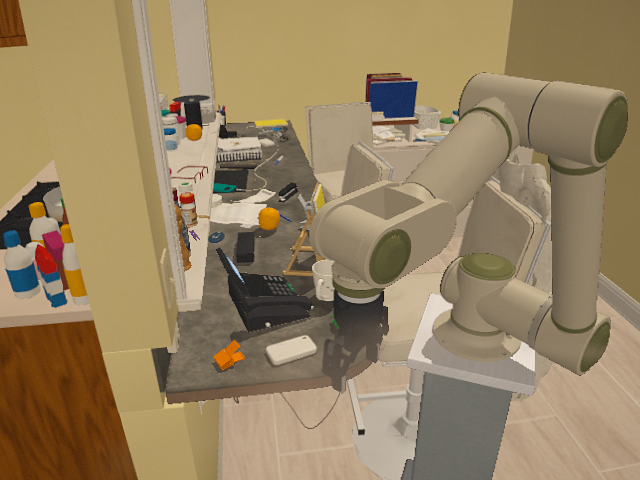

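View pics/top0.png

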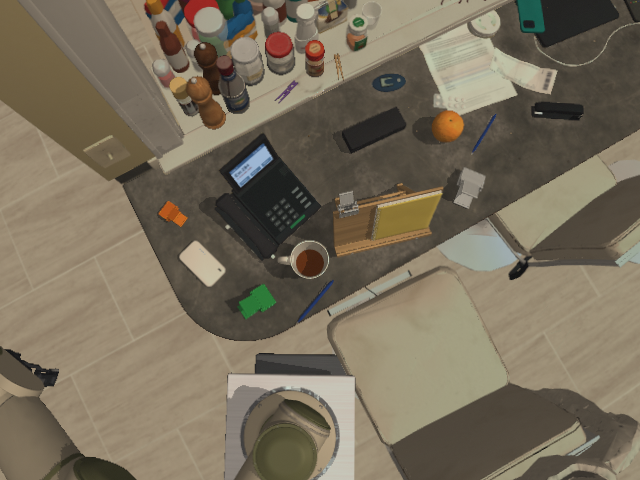

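The clip candidates in the top view:
- Steel clip on the board at about (347,203).
- Larger grey clip on the worktop at (467,187).
- Green clip at (257,300).
- Orange clip at (172,213).

The small steel one on the board's bare left end fits the description. I'll confirm it in an enlarged crop.

Run:
```python
import cv2
a=cv2.imread("pics/top0.png")[165:265,325:485]
cv2.imwrite("pics/crop0.png",cv2.resize(a,None,fx=5,fy=5,interpolation=cv2.INTER_CUBIC))
```

```text
(no output)
```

View pics/crop0.png

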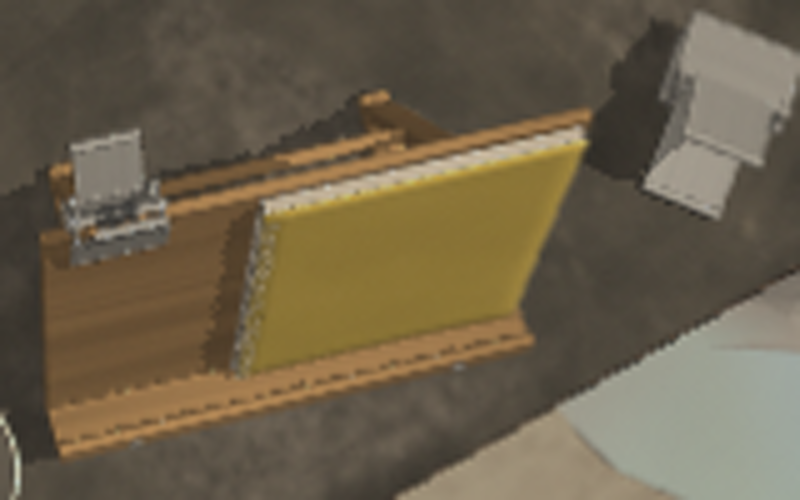

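```bash
cat >> h.py <<'E'
L=R.from_euler("y",0.17)
def brd(p): # p = x,y,yaw -> T
    return R.from_euler("z",p[2])*L, np.array([p[0],p[1],0.026])
def b2w(p,q):
    Rb,o=brd(p); return Rb.apply(np.atleast_2d(q))+o
def fitboard(n,obs):
    s=least_squares(lambda p:(proj(n,b2w(p,[o[0] for o in obs]))-[o[1] for o in obs]).ravel(),[0.45,-0.1,0])
    return s.x,s.fun.reshape(-1,2)
def inb(p,n,uv,k,val): # point in board frame with coordinate k fixed
    def full(a): q=list(a); q.insert(k,val); return q
    s=least_squares(lambda a:proj(n,b2w(p,full(a)))[0]-uv,[0,0.1]); return np.array(full(s.x))
E
python3 - <<'E'
from h import *
C=lambda u,v:((u+.5)/5-.5+325,(v+.5)/5-.5+165)
obs=[((0,.125,.214),C(42,236)),((.007,-.125,.214),C(592,109)),((0,.125,0),C(50,408)),((-.029,.125,0),C(62,445)),((-.029,-.125,0),C(533,336))]
p,res=fitboard("top",obs); print(p,res.round(1).tolist())
for k in [(272,213),(585,145),(240,376),(515,315)]: print("pad",inb(p,"top",C(*k),0,-.007).round(4))
for k in [(72,147),(140,131)]: print("rear plate top",inb(p,"top",C(*k),2,.214+.006+.032).round(4))
for k in [(70,258),(168,240)]: print("jaw",inb(p,"top",C(*k),0,-.009).round(4))
np.save("p.npy",p)
print("pin guess",b2w(p,[.0035,.1,.22]))
s=status.observe(); print(R.from_rotvec(s["tcp_rot"]).as_matrix().round(3))
E
```

```text
[ 0.50645235 -0.22574026  0.24455249] [[0.4, 0.2], [0.2, -1.9], [-0.6, -1.5], [-0.4, 1.7], [0.3, 1.7]]
pad [-0.007   0.0242  0.2009]
pad [-0.007  -0.1197  0.1987]
pad [-0.007   0.0247 -0.0096]
pad [-0.007  -0.1235 -0.0125]
rear plate top [0.0214 0.1074 0.252 ]
rear plate top [0.0219 0.0778 0.252 ]
jaw [-0.009   0.1155  0.2061]
jaw [-0.009   0.0717  0.2016]
pin guess [[ 0.5216997  -0.11886866  0.24223651]]
[[-0.951  0.311 -0.001]
 [ 0.311  0.951 -0.001]
 [ 0.    -0.001 -1.   ]]
```

```bash
cat >> h.py <<'E'
def go(p,q): # tool move to put TCP at board point q with grasp orientation
    Rb,o=brd(p); X,Y,Z=Rb.as_matrix().T
    Rt=R.from_matrix(np.c_[Y,X,-Z]); s=status.observe(); R0=R.from_rotvec(s["tcp_rot"])
    t=b2w(p,q)[0]
    print("target",t.round(4),"shift cm",(R0.inv().apply(t-s["tcp_pos"])*100).round(2),"rot deg",np.degrees((R0.inv()*Rt).as_rotvec()).round(2))
E
python3 -c "
from h import *
p=np.load('p.npy'); go(p,[.0035,.093,.22+.09])"
```

```text
target [ 0.5382 -0.122   0.3309] shift cm [-54.95 -49.87  -9.97] rot deg [ 8.82  4.94 57.75]
```

Request:
{"name": "drive_tool", "arguments": {
  "motion": [
    [1,0,0,-5,0,0,0],
    [1,0,0,-12,0,0,0],
    [1,-55,-50,-10,9,5,58],
    [1,-55,-50,-10,9,5,58],
    [1,-55,-50,-10,9,5,58],
    [1,-55,-50,-10,9,5,58],
    [1,-55,-50,-10,9,5,58],
    [1,-55,-50,-10,9,5,58],
    [1,-55,-50,-10,9,5,58],
    [1,-55,-50,-10,9,5,58],
    [1,-55,-50,-10,9,5,58],
    [1,-55,-50,-10,9,5,58],
    [1,-55,-50,-10,9,5,58],
    [1,-55,-50,-10,9,5,58],
    [1,-55,-50,-10,9,5,58],
    [1,-55,-50,-10,9,5,58],
    [1,-55,-50,-10,9,5,58],
    [1,-55,-50,-10,9,5,58],
    [1,-55,-50,-10,9,5,58],
    [1,-55,-50,-10,9,5,58]
  ]
}}

```text
clock: 2.1
tcp_pos: [0.538, -0.1224, 0.3315]
tcp_rot: [-1.868, -2.383, 0.205]
ft_force: [-0.5, 1.8, 0.3]
opening: 0.0853
finger_force: 0.0
```

Run:
```python
from h import *
p=np.load('p.npy'); go(p,[.0035,.093,.22+.09])
a=snapshot("side"); b=snapshot("top")
cv2.imwrite("pics/side1.png",a);cv2.imwrite("pics/top1.png",b)
u,v=proj("side",b2w(p,[0,.05,.2]))[0].astype(int); print(u,v)
x0,y0=u-75,v-70
print(x0,y0,status.observe()["clock"])
cv2.imwrite("pics/crop1.png",cv2.resize(a[y0:y0+120,x0:x0+160],None,fx=5,fy=5,interpolation=cv2.INTER_CUBIC))
```

```text
target [ 0.5382 -0.122   0.3309] shift cm [0.04 0.04 0.05] rot deg [-0.12 -0.05 -0.2 ]
311 205
236 135 2.2
```

View pics/crop1.png

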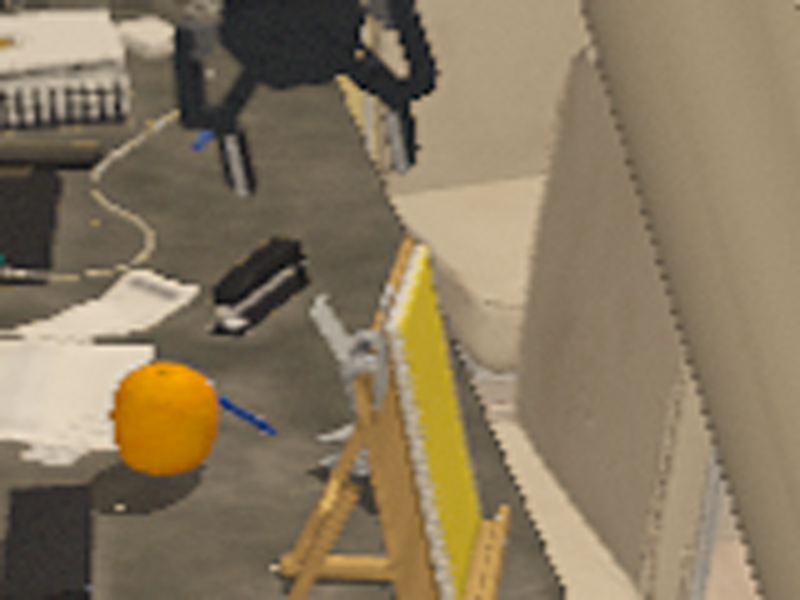

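Run:
```python
from h import *
p=np.load('p.npy'); a=cv2.imread("pics/side1.png"); b=cv2.imread("pics/top1.png")
s=status.observe(); Rt=R.from_rotvec(s["tcp_rot"])
bp=b2w(p,[[0,.125,.214],[.007,.125,.214],[.0035,.115,.22],[.0035,.108,.242],[.0265,.108,.252],[-.0195,.108,.252],[0,-.125,.214],[-.007,.024,.208]])
tips=Rt.apply([[0,.0425,-.013],[0,-.0425,-.013]])+s["tcp_pos"]
for n,im,o,w in(("side",a,(285,155),(80,60)),("top",b,(325,165),(80,60))):
    q=proj(n,np.r_[bp,tips]); print(n,q.round(1).tolist())
    c=cv2.resize(im[o[1]:o[1]+w[1],o[0]:o[0]+w[0]],None,fx=10,fy=10,interpolation=cv2.INTER_CUBIC)
    for k,(u,v) in enumerate(q):
        P=(int((u-o[0]+.5)*10),int((v-o[1]+.5)*10)); cv2.circle(c,P,3,(0,0,255),-1); cv2.putText(c,str(k),P,0,.5,(255,0,255))
    cv2.imwrite(f"pics/ov_{n}.png",c)
```

```text
side [[307.2, 210.5], [304.9, 210.8], [306.2, 207.4], [305.1, 199.5], [296.7, 197.3], [312.2, 195.4], [318.2, 181.2], [314.6, 199.1], [286.3, 173.1], [315.0, 169.2]]
top [[333.4, 212.0], [332.6, 209.1], [337.5, 208.4], [340.7, 203.6], [338.2, 191.9], [343.4, 211.5], [444.2, 187.3], [379.3, 205.9], [343.4, 166.5], [353.8, 204.5]]
```

View pics/ov_side.png

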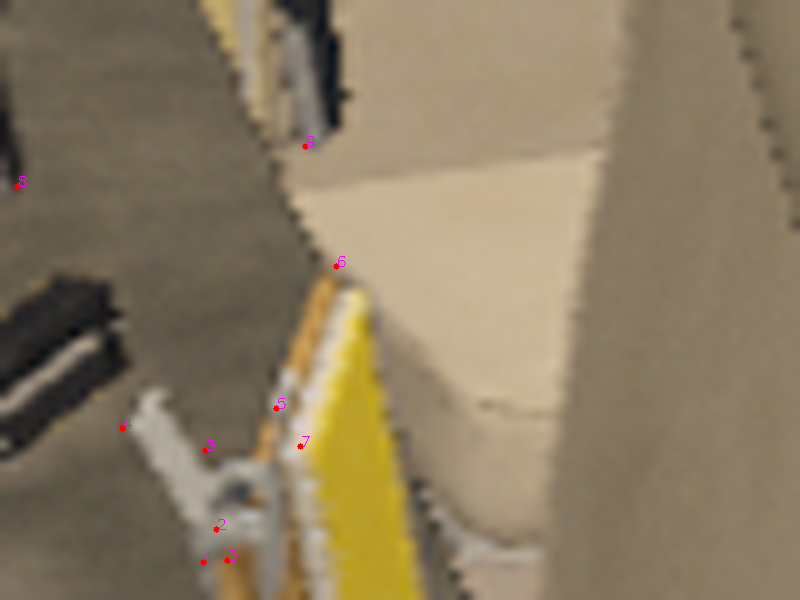

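View pics/ov_top.png

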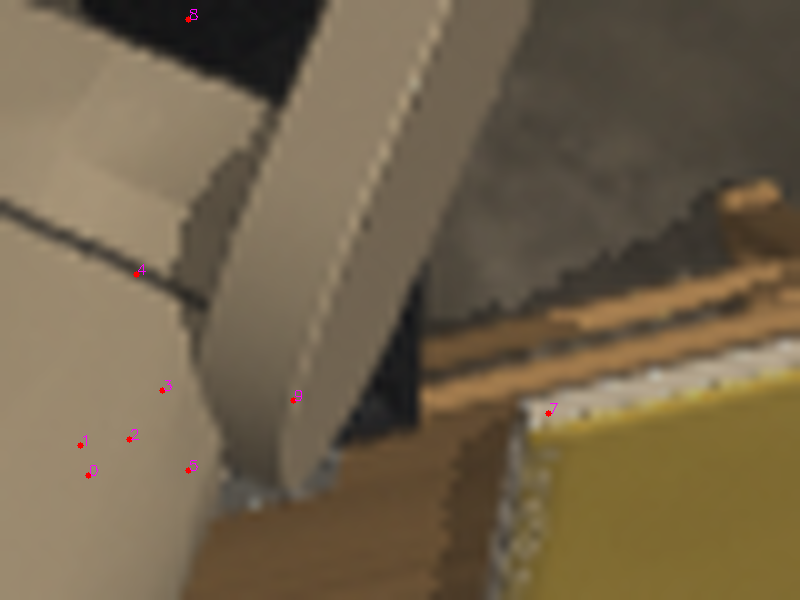

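Run:
```python
from h import *
C=lambda u,v:((u+.5)/5-.5+325,(v+.5)/5-.5+165)
S=lambda u,v:(285+u/10-.5,155+v/10-.5)
def obs(yc,yp): return [("top",(0,.125,.214),C(42,236)),("top",(.007,-.125,.214),C(592,109)),("top",(0,.125,0),C(50,408)),("top",(-.029,.125,0),C(62,445)),("top",(-.029,-.125,0),C(533,336)),
 ("top",(.0225,yc+.015,.252),C(72,147)),("top",(.0225,yc-.015,.252),C(140,131)),("top",(-.007,yp+.073,.209),C(272,213)),("top",(-.007,yp-.073,.209),C(585,145)),
 ("side",(.0225,yc+.015,.252),S(138,408)),("side",(.0035,-.125,.214),S(333,272)),("side",(-.0035,yp+.073,.209),S(292,455)),("side",(.0035,.125,.214),S(233,552)),("side",(-.0225,yc,.252),S(287,378))]
def f(a):
    o=obs(a[3],a[4]); out=[]
    for n in("top","side"):
        g=[x for x in o if x[0]==n]
        out.append((proj(n,b2w(a[:3],[x[1] for x in g])+[0,0,a[5]])-[x[2] for x in g]).ravel()+0)
    return np.concatenate(out+[[a[5]/.002]])
s=least_squares(f,[.506,-.226,.245,.093,-.049,0],x_scale=.01); print(s.x.round(4)); print(s.fun[:-1].reshape(-1,2).round(1).tolist())
np.save("p2.npy",s.x)
p=np.load("p.npy")
print((b2w(s.x[:3],[.0035,s.x[3],.22])+[0,0,s.x[5]]).round(4), b2w(p,[.0035,.093,.22]).round(4))
go(s.x[:3],[.0035,s.x[3],.22+.09])
```

```text
[ 0.5051 -0.226   0.2411  0.0924 -0.0452  0.0009]
[[0.5, 0.5], [0.6, -1.2], [-0.6, -1.2], [-0.3, 2.0], [0.5, 2.3], [0.1, -0.1], [0.4, 0.1], [-1.1, -0.7], [0.5, -1.2], [0.1, 1.5], [-0.1, -0.7], [-0.0, -0.8], [-1.5, 0.7], [1.1, 0.7]]
[[ 0.5225 -0.1266  0.2432]] [[ 0.5234 -0.1257  0.2422]]
target [ 0.5373 -0.1229  0.3309] shift cm [-0.06 -0.06  0.1 ] rot deg [-0.09  0.02  0.02]
```

Request:
{"name": "drive_tool", "arguments": {
  "motion": [
    [1,-0.05,-0.05,3,0,0,0],
    [1,-0.05,-0.05,6,0,0,0],
    [0.85,-0.05,-0.05,7.5,0,0,0],
    [0.7,-0.05,-0.05,8.5,0,0,0],
    [0.65,-0.05,-0.05,8.5,0,0,0],
    [0.65,-0.05,-0.05,8.5,0,0,0],
    [0.65,-0.05,-0.05,8.5,0,0,0]
  ]
}}

```text
clock: 2.9
tcp_pos: [0.5242, -0.1273, 0.2487]
tcp_rot: [-1.871, -2.384, 0.205]
ft_force: [0.4, -0.1, 0.4]
opening: 0.0554
finger_force: 0.0
```

Run:
```python
from h import *
a=snapshot("side"); cv2.imwrite("pics/s2.png",a)
x0,y0=265,160
cv2.imwrite("pics/crop2.png",cv2.resize(a[y0:y0+60,x0:x0+80],None,fx=10,fy=10,interpolation=cv2.INTER_CUBIC))
```

```text
(no output)
```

View pics/crop2.png

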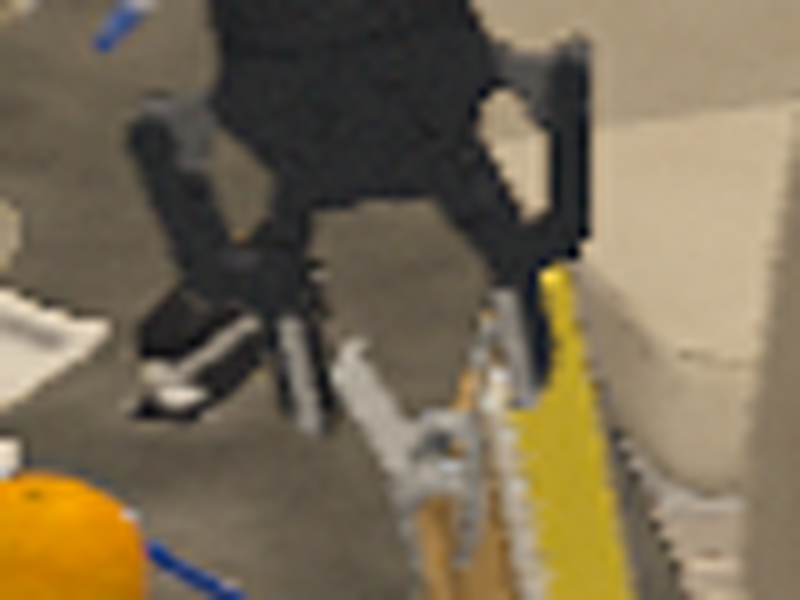

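The side crop shows the fingers straddling the clip's plates, with the rear pad at (315,370), the front pad at (520,360) and the plate tops at (340,350) and (485,325). They are roughly centred, so I'll squeeze.

Request:
{"name": "drive_tool", "arguments": {
  "motion": [
    [0.55,0,0,0,0,0,0],
    [0.5,0,0,0,0,0,0],
    [0.45,0,0,0,0,0,0],
    [0.4,0,0,0,0,0,0],
    [0.35,0,0,0,0,0,0],
    [0.3,0,0,0,0,0,0],
    [0.2,0,0,0,0,0,0],
    [0.1,0,0,0,0,0,0],
    [0,0,0,0,0,0,0],
    [0,0,0,0,0,0,0]
  ]
}}

```text
clock: 3.95
tcp_pos: [0.5249, -0.1279, 0.2503]
tcp_rot: [-1.874, -2.387, 0.204]
ft_force: [1.5, 0.6, 14.8]
opening: 0.0192
finger_force: 60.2
```

Request:
{"name": "drive_tool", "arguments": {
  "motion": [
    [0,0,0,-0.5,0,0,0],
    [0,0,0,-1.5,0,0,0],
    [0,0,0,-3,0,0,0],
    [0,0,0,-5,0,0,0],
    [0,0,0,-6.5,0,0,0],
    [0,0,0,-6.5,0,0,0]
  ]
}}

```text
clock: 4.55
tcp_pos: [0.5353, -0.1248, 0.3136]
tcp_rot: [-1.872, -2.385, 0.204]
ft_force: [-0.0, 0.3, -1.4]
opening: 0.0193
finger_force: 58.8
```

Run:
```python
from h import *
a=snapshot("side"); cv2.imwrite("pics/s3.png",a)
x0,y0=265,140
cv2.imwrite("pics/crop3.png",cv2.resize(a[y0:y0+90,x0:x0+90],None,fx=6.5,fy=6.5,interpolation=cv2.INTER_CUBIC))
q=np.load("p2.npy"); p=q[:3]
go(p,[0.0,q[4],.22+.065])
print(proj("side",b2w(p,[[0,.125,.214],[0,-.125,.214],[.0035,q[3],.285]])).round(1))
```

```text
target [ 0.5627 -0.2583  0.3069] shift cm [-13.64  -0.38   0.61] rot deg [-0.06  0.03 -0.05]
[[307.5 210.5]
 [318.7 181.2]
 [303.4 183.8]]
```

View pics/crop3.png

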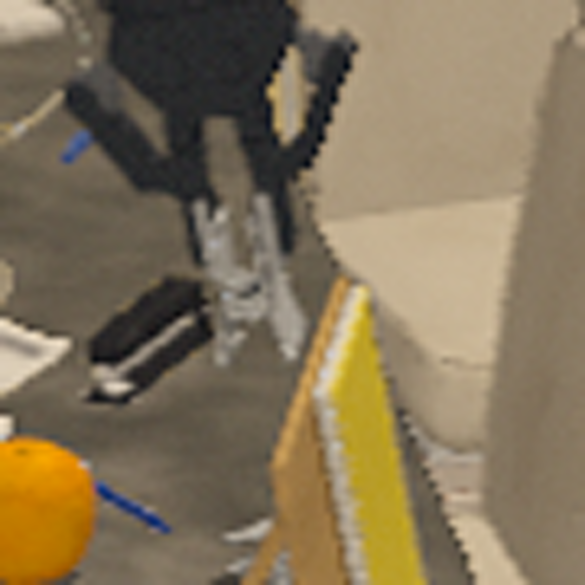

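The side crop shows the clip held in the gripper with its jaw open (lips at 220,360 and 290,355) and clear of the board's end (275,465). Next I'll move along the board to the middle of the pad.

Request:
{"name": "drive_tool", "arguments": {
  "motion": [
    [0,-3,-0.1,0,0,0,0],
    [0,-7,-0.2,0,0,0,0],
    [0,-11,-0.3,0,0,0,0],
    [0,-13.8,-0.4,0,0,0,0],
    [0,-13.8,-0.4,1.5,0,0,0],
    [0,-13.8,-0.4,3,0,0,0],
    [0,-13.8,-0.4,3.2,0,0,0],
    [0,-13.8,-0.4,3.2,0,0,0]
  ]
}}

```text
clock: 5.4
tcp_pos: [0.5581, -0.2608, 0.2803]
tcp_rot: [-1.868, -2.381, 0.206]
ft_force: [0.5, -0.7, -0.1]
opening: 0.0188
finger_force: 58.8
```

Run:
```python
from h import *
a=snapshot("side"); b=snapshot("top"); cv2.imwrite("pics/s4.png",a); cv2.imwrite("pics/t4.png",b)
f=lambda i,x,y:cv2.resize(i[y:y+60,x:x+40],None,fx=10,fy=10,interpolation=cv2.INTER_CUBIC)
g=lambda i,x,y:cv2.resize(i[y:y+120,x:x+80],None,fx=5,fy=5,interpolation=cv2.INTER_CUBIC)
cv2.imwrite("pics/crop4.png",np.hstack([f(a,290,155),g(b,375,155)]))
q=np.load("p2.npy"); p=q[:3]
go(p,[0.0,q[4],.22])
```

```text
target [ 0.552  -0.261   0.2428] shift cm [0.15 0.04 3.91] rot deg [-0.09  0.03 -0.04]
```

View pics/crop4.png

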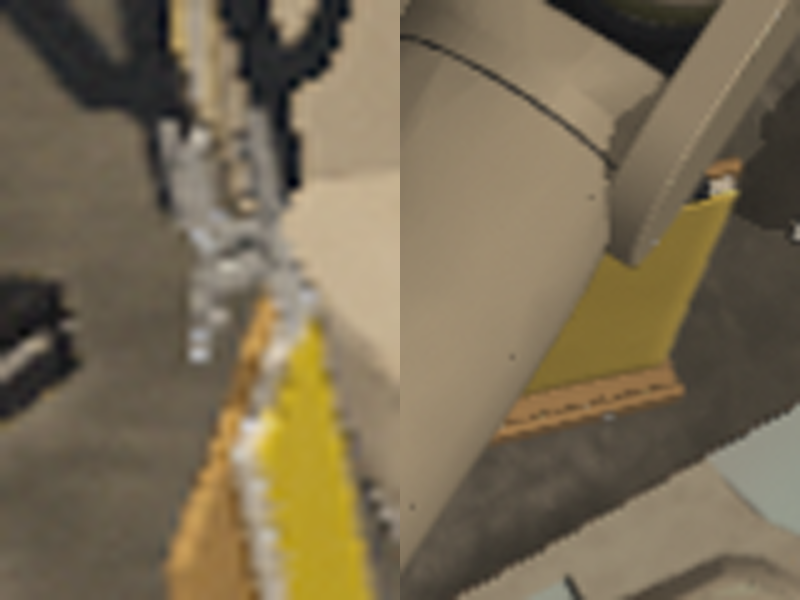

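The crop shows the lips at (200,355) and about (300,340), with the jaw's midline in line with the seam between pad and board at about (258,391). It is centred, so I'll push down gently.

Request:
{"name": "drive_tool", "arguments": {
  "motion": [
    [0,0.1,0,0.8,0,0,0],
    [0,0.1,0,1.6,0,0,0],
    [0,0.1,0,2.3,0,0,0],
    [0,0.1,0,2.8,0,0,0],
    [0,0.1,0,3.1,0,0,0],
    [0,0.1,0,3.1,0,0,0],
    [0,0.1,0,3.1,0,0,0]
  ]
}}

```text
clock: 6.2
tcp_pos: [0.553, -0.2612, 0.2513]
tcp_rot: [-1.87, -2.384, 0.205]
ft_force: [0.2, 1.9, 4.9]
opening: 0.0189
finger_force: 59.7
```

Request:
{"name": "drive_tool", "arguments": {
  "motion": [
    [0,0,0,0.1,0,0,0],
    [0,0,0,0.2,0,0,0],
    [0,0,0,0.2,0,0,0]
  ]
}}

```text
clock: 6.5
tcp_pos: [0.5529, -0.2612, 0.251]
tcp_rot: [-1.872, -2.386, 0.205]
ft_force: [-0.8, 3.2, 14.6]
opening: 0.0189
finger_force: 61.1
```

Coil contact is confirmed: the height is right and the push is 14.6 N. I'll open slowly while holding position.

Request:
{"name": "drive_tool", "arguments": {
  "motion": [
    [0.25,0,0,0,0,0,0],
    [0.3,0,0,0,0,0,0],
    [0.35,0,0,0,0,0,0],
    [0.4,0,0,0,0,0,0],
    [0.45,0,0,0,0,0,0],
    [0.5,0,0,0,0,0,0],
    [0.6,0,0,0,0,0,0],
    [0.7,0,0,0,0,0,0],
    [0.75,0,0,0,0,0,0],
    [0.75,0,0,0,0,0,0]
  ]
}}

```text
clock: 7.5
tcp_pos: [0.5526, -0.2614, 0.2484]
tcp_rot: [-1.87, -2.383, 0.206]
ft_force: [0.3, 0.3, 0.3]
opening: 0.0641
finger_force: 0.0
```

Run:
```python
from h import *
a=snapshot("side"); cv2.imwrite("pics/s5.png",a)
cv2.imwrite("pics/crop5.png",cv2.resize(a[155:225,270:350],None,fx=8,fy=8,interpolation=cv2.INTER_CUBIC))
```

```text
(no output)
```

View pics/crop5.png

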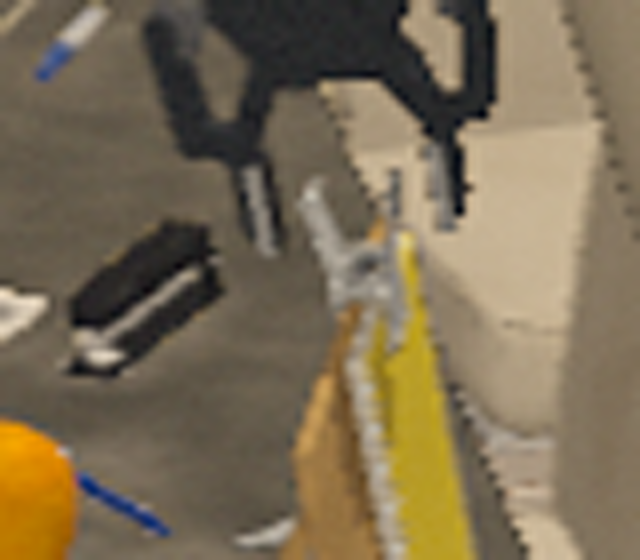

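The crop shows the clip closed with its front blade over the pad (395,320), its rear blade behind the board, and both fingers clear. I'll retreat and take a last look.

Request:
{"name": "drive_tool", "arguments": {
  "motion": [
    [1,0,0,-1,0,0,0],
    [1,0,0,-4,0,0,0],
    [1,0,0,-8,0,0,0],
    [1,0,0,-12,0,0,0],
    [1,5,0,-14,0,0,0],
    [1,10,0,-14,0,0,0],
    [1,15,0,-14,0,0,0],
    [1,20,0,-14,0,0,0],
    [1,25,0,-14,0,0,0],
    [1,30,0,-14,0,0,0],
    [1,32,0,-14,0,0,0],
    [1,32,0,-14,0,0,0]
  ]
}}

```text
clock: 8.75
tcp_pos: [0.4989, 0.0578, 0.3878]
tcp_rot: [-1.866, -2.388, 0.204]
ft_force: [-0.4, -0.5, 0.8]
opening: 0.0856
finger_force: 0.0
```

Run:
```python
from h import *
a=snapshot("top"); cv2.imwrite("pics/t6.png",a)
cv2.imwrite("pics/crop6.png",cv2.resize(a[160:310,170:460],None,fx=2.7,fy=2.7,interpolation=cv2.INTER_CUBIC))
```

```text
(no output)
```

View pics/crop6.png

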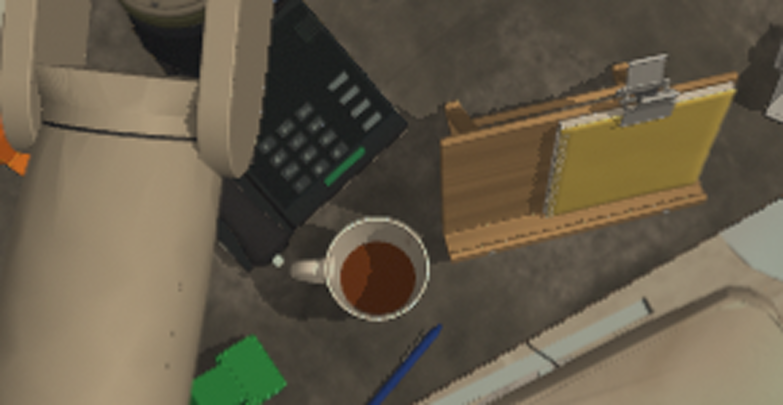

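The clip sits at (648,95) in the crop, at the middle of the pad's top edge (563–735). The pad stands flat on its ledge against the board. The mug is untouched, and the robot is clear of everything.

```bash
python3 -c "
from h import *
print(order.finish_job())"
```

```text
the job is handed in; nothing more can be done
None
```

The steel clip now clamps the pad and board together at about the middle of the pad's top edge, the pad still stands on its ledge, and the job is handed in at about 9 s; I saw the mug undisturbed, but the arm hid the power bank in the last picture (the arm never went low near it).

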